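# Pile up a laminated lug for welding

## Task

Build the three-layer lug on the copper block ready for welding: put the red filler plate on the bare steel plate that already lies on the block, then the other bare steel plate on top, all rounded ends the same way, edges flush and holes in line. Set the plates down gently rather than dropping them, do not shift the bottom plate, and leave the other tools alone.

Things in the scene. Friction and masses are not known exactly. Their poses are not given: they have to be found in the camera images.
- block: fixed copper backing block, 150 x 66 x 20 mm, standing on the table; origin at the centre of its underside, x along its length. The base plate lies on top of it
- base_plate: bare steel lug plate, lying flat and loose on the copper block with its underside 20 mm above the table, lengthways on the block. 110 mm long (x), 50 mm wide (y), 12 mm thick; the +x end is a half circle of radius 25 mm with a 22 mm through hole, the -x end is square. Origin at the centre of the underside, midway along the length; x points to the rounded end, z up. Mass about 0.4 kg
- filler_plate: red-primed lug plate, lying flat on the table. 110 mm long (x), 50 mm wide (y), 12 mm thick; the +x end is a half circle of radius 25 mm with a 22 mm through hole, the -x end is square. Origin at the centre of the underside, midway along the length; x points to the rounded end, z up. Mass about 0.4 kg
- cover_plate: bare steel lug plate, lying flat on the table (not on the block). 110 mm long (x), 50 mm wide (y), 12 mm thick; the +x end is a half circle of radius 25 mm with a 22 mm through hole, the -x end is square. Origin at the centre of the underside, midway along the length; x points to the rounded end, z up. Mass about 0.4 kg
- magnet: bystander: red and black square welding magnet lying flat, 90 x 90 x 31 mm; origin at the centre of its underside
- pliers: bystander: red-handled pliers lying flat, about 175 x 80 x 14 mm; origin on the table, near the pivot, jaws to +x
- spray_can: bystander: upright can with yellow label, 64 mm diameter, 170 mm high; origin at the centre of its base
- wire_brush: bystander: brush lying flat, 200 mm long along x, handle to -x; origin at its underside
- base_plate_hole (a point): centre of the hole's mouth on top of the base_plate: 30 mm along +x from its origin, 12 mm up
- base_plate_square_end (a point): middle of the top edge of the base_plate's square end: 55 mm along -x from its origin, 12 mm up
- filler_plate_hole (a point): centre of the hole's mouth on top of the filler_plate: 30 mm along +x from its origin, 12 mm up
- filler_plate_square_end (a point): middle of the top edge of the filler_plate's square end: 55 mm along -x from its origin, 12 mm up
- cover_plate_hole (a point): centre of the hole's mouth on top of the cover_plate: 30 mm along +x from its origin, 12 mm up
- cover_plate_square_end (a point): middle of the top edge of the cover_plate's square end: 55 mm along -x from its origin, 12 mm up
Things that resemble listed ones, but are neither listed nor needed, are in the scene too. What is shaped like the base_plate but blue or yellow is not meant.

How it is judged:
At the end, for the whole second after the job is handed in: The red filler plate lies flat directly on the base plate and the bare steel cover plate flat on the filler, at rest; the hole and the square end of each are within 6 mm (horizontally) of those of the base plate, which still lies flat on the block within 12 mm of where it was (horizontal distance between each of filler_plate_hole, cover_plate_hole and base_plate_hole below 0.006 m and horizontal distance between each of filler_plate_square_end, cover_plate_square_end and base_plate_square_end below 0.006 m and z of filler_plate in the frame of base_plate between 0.009 and 0.015 m and angle between each of filler_plate, cover_plate's own z axis and vertical below 0.06 rad and linear speed of each of filler_plate, cover_plate below 0.02 m/s and angular speed of each of filler_plate, cover_plate below 0.2 rad/s and z of cover_plate in the frame of base_plate between 0.021 and 0.027 m and distance of base_plate from where it was at the start of the episode below 0.012 m and angle between base_plate's own z axis and vertical below 0.05 rad); the robot touches nothing.
It fails at once if the filler plate is dropped or slammed onto the pile (faster than 0.6 m/s close above it) (horizontal distance between filler_plate and base_plate below 0.05 m and z of filler_plate in the frame of base_plate below 0.045 m and linear speed of filler_plate above 0.6 m/s).
It fails at once if the cover plate is dropped or slammed onto the pile (faster than 0.6 m/s close above it) (horizontal distance between cover_plate and base_plate below 0.05 m and z of cover_plate in the frame of base_plate below 0.045 m and linear speed of cover_plate above 0.6 m/s).
It fails at once if the bottom plate is pushed more than 12 mm from its place (distance of base_plate from where it was at the start of the episode above 0.012 m).
It fails at once if the magnet, pliers, spray can or wire brush is moved more than 30 mm (distance of any of magnet, pliers, spray_can, wire_brush from where it was at the start of the episode above 0.03 m).
It also fails if it takes over 58 s, if anything falls off the work surface, if the arm or the gripper's body presses on something with over 40 N, if the wrist force passes 120 N, or if a joint passes its speed limit or range.

## Robot

A 7-joint arm with a two-finger parallel gripper is mounted at the origin on the work surface. World frame = base frame: x ahead of the robot, y to its left, z up, the work surface at z = 0. Lengths are in m, angles in rad, forces in N, time in s.
With the tool pointing down it reaches from about 0.4 to 0.85 m from the base axis. Payload 4.5 kg.
Tool frame: the origin (TCP) lies midway between the tips of the shut fingers; the grasp point (between the pads) lies 19 mm behind it; z points along the fingers, y is the line along which they close (so a half turn about z gives the same grasp; the last joint's range is limited). The gripper opens to 88 mm and grips with 3 to 60 N. Pads are 18 mm wide; open, the fingers measure 123 mm over their backs; the gripper's body (75 mm by 187 mm) begins 45 mm behind the grasp point.
Start: joints at [-1.223, 0.689, -0.195, 1.565, 0.157, 0.902, -0.215], TCP at [0.193, 0.595, 0.239] pointing down, gripper open.
Joint ranges: [-3.01, 3.01], [-0.46, 2.08], [-1.47, 1.51], [0.13, 2.56], [-1, 4.14], [0.04, 2.09], [-2.66, 2.66]. Speed limits (rad/s): [2.57, 2.57, 3.14, 3.14, 3.14, 3.14, 3.14].

## Interface

Orientations are given as a unit quaternion [x, y, z, w].
In Python, from plant import sensors, eyes, finish_job gives the robot as it stands.
- The arm moves only by the tool send_rows, never from a script. Its argument "rows" is text: rows parted by semicolons, each of 4 numbers parted by spaces: the shift along the tool's x, y, z normalised to -1 to 1, where 1 is 30 cm, then the turn about the tool's z normalised to -1 to 1, where 1 is 2 pi rad. A call has 1 to 10 rows; each row is the pose to reach, as a shift and turn from the pose commanded when the call began, along the tool's axes at that moment, turning the shorter way round; what a row does not reach only later rows make up. A row lasts 1/12 s, in which the tool goes at most 41.7 mm and 7.16 degrees, less where a joint would pass 70% of its speed; a pose out of reach is approached as far as the arm can. A call with a number of a shift or a turn outside -1 to 1 is refused whole. A call with a gripper value outside its range is refused whole. "jaw" is the closure, from -1 (fully open) to 1 (shut), set as the call begins (left out, the last holds). The fingers move at their own pace and stop on an object; "force" is the grip in N (left out, the last holds). Time passes only in rows, so rows that repeat a pose let the fingers close. It gives the time, the measured TCP pose, the force, the opening and the grip force at its end, in the units of the state.
- sensors.get_state(): the state, without advancing time (a new reading comes with each control period).
- eyes.snapshot(name): name is "side" or "top" or "wrist"; returns (picture, depth): 480x640x3 uint8, red, green, blue; 480x640 float32, m along the optical axis (not along the pixel's ray), 0 where there is no reading.
- eyes.calibration(name): a dict with "fov_y" (degrees; the focal length in pixels is half the picture's height over the tangent of half this angle, whatever the lens; pixels are square), "cx", "cy" (the principal point, pixels), "world_from_camera" (4x4, takes a point from camera to world coordinates). Camera axes: x right, y down, z forward; pixel columns grow to the right and rows downward; lengths in m; the calibration is good to about 2 mm. A picture is of the moment at which its call begins: read the wrist's pose just before it. calibration takes no time and is no camera call; for the wrist camera it gives the pose at the moment of the call.
- finish_job(): hands the job in; it is judged then, once.
The state is a dict: "clock": time; "q": joint angles; "qd": joint speeds; "joint_torque": joint torques, N m; "tool_pos": TCP position; "eef_rot": TCP orientation; "contact_force": force on the tool from outside, world axes, zero at the start; "moment": the same for the moment, N m; "opening": opening from 0.0 (shut) to 1.0 (fully open); "finger_force": force on a finger pad.
Only numpy, scipy, OpenCV 4.12 (cv2) and the standard library are available. Lean on these libraries where they do the work, as an engineer would, in place of code of your own. Each camera call takes 0.05 s, during which the arm holds its last target. There are 200 camera calls.

## Working session

There is one attempt and no reset: what is moved stays moved. The work goes in short steps, Python scripts to look and compute and a tool call to move; the robot and the scene stay as the last step left them, time stands still between calls to the robot, and variables do not carry over. Pictures are saved under pics/ and viewed, at most 10 in all, crops included, and the job is handed in when it is done.

Besides the shell and the picture viewer there is one more tool, called after "Emit:" in YAML: its name, and indented under it one key for each argument. send_rows: Moves the arm, as the interface text tells. Scaled input: -1 to 1 covers 30 cm each way for a shift and 2 pi rad each way for a turn. Its arguments: {"type":"object","properties":{"rows":{"type":"string"},"jaw":{"type":"number"},"force":{"type":"number"}},"required":["rows"]}

```bash
mkdir -p pics
python3 - <<'E'
from plant import sensors, eyes
import cv2,numpy as np
s=sensors.get_state();print(s)
for n in ("top","side"):
    im,d=eyes.snapshot(n);c=eyes.calibration(n);print(n,c)
    cv2.imwrite(f"pics/{n}0.png",im[:,:,::-1]);np.savez(f"{n}0.npz",im=im,d=d,**c)
E
```

```text
{'clock': 0.0, 'q': array([-1.22318392,  0.6899915 , -0.19450987,  1.56632763,  0.15730956,
        0.90247303, -0.21511835]), 'qd': array([-1.66560704e-03, -2.00741398e-04,  8.56602807e-06,  1.18570244e-03,
        1.77839129e-03,  8.46919944e-04,  4.78210789e-04]), 'joint_torque': array([-4.04404700e-04, -5.27551603e+01, -1.26688868e+00, -1.53425646e+01,
       -5.26121620e-02,  6.75702584e-03,  1.71428037e-04]), 'tool_pos': array([0.19278851, 0.59387341, 0.2379096 ]), 'eef_rot': array([ 1.56230118e-01,  9.87720271e-01, -9.00667307e-04, -7.35096136e-05]), 'contact_force': array([-0.21442217, -0.1705649 , -0.86926474]), 'moment': array([-0.0210799 ,  0.02711273, -0.03233262]), 'finger_force': 0.0, 'opening': 0.9994943658114579}
top {'fov_y': 45.004914178128956, 'cx': 319.600767180129, 'cy': 245.31959213146473, 'world_from_camera': array([[-2.74283567e-02, -9.78040491e-01,  2.06602235e-01,
         2.86372902e-01],
       [-9.99623741e-01,  2.68878997e-02, -5.42386123e-03,
         6.37152960e-02],
       [-2.50344289e-04, -2.06673267e-01, -9.78409985e-01,
         1.55494111e+00],
       [ 0.00000000e+00,  0.00000000e+00,  0.00000000e+00,
         1.00000000e+00]])}
side {'fov_y': 48.83542410529147, 'cx': 327.9339848799327, 'cy': 251.2052815474004, 'world_from_camera': array([[ 0.96983723, -0.12382136,  0.20996195,  0.3358396 ],
       [-0.24374128, -0.48401956,  0.84042564, -0.96270187],
       [-0.00243696, -0.86625247, -0.49960057,  0.67702696],
       [ 0.        ,  0.        ,  0.        ,  1.        ]])}
```

View pics/top0.png

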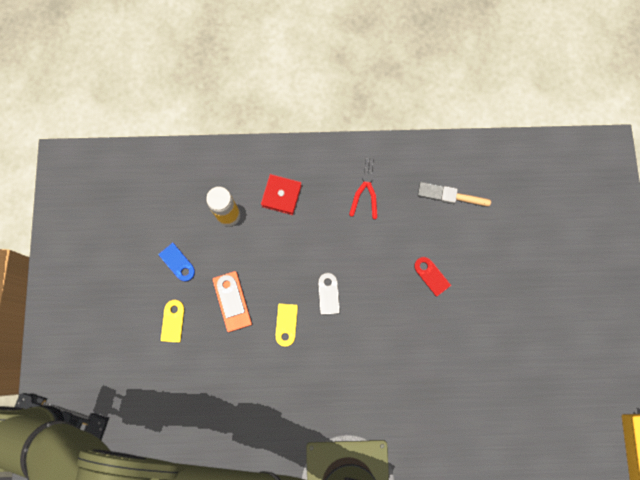

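View pics/side0.png

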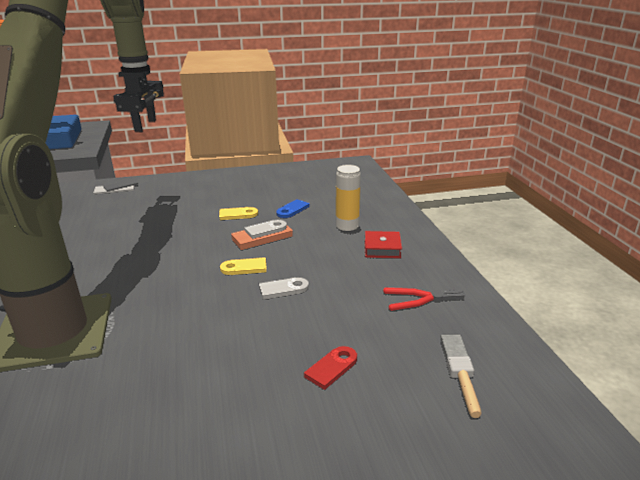

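The top view shows the base plate on the block near (230,298), the steel cover at (329,294) and the red filler at (432,276). In the side view they're near (266,229), (284,288) and (331,367). The rounded ends point away from the robot.

```bash
cat > h.py <<'E'
import cv2,numpy as np
def K(c): return 240/np.tan(np.radians(float(c["fov_y"]))/2)
def rays(px,c):
    px=np.asarray(px,float).reshape(-1,2); f=K(c); R=np.asarray(c["world_from_camera"])
    d=np.c_[(px[:,0]-c["cx"])/f,(px[:,1]-c["cy"])/f,np.ones(len(px))]@R[:3,:3].T
    return R[:3,3],d
def cast(px,c,z):
    o,d=rays(px,c); return (o+d*((z-o[2])/d[:,2])[:,None])[:,:2]
def mask(im,kind):
    h=cv2.cvtColor(im,cv2.COLOR_RGB2HSV); H,S,V=[h[:,:,i].astype(int) for i in range(3)]
    m=((S<45)&(V>135)) if kind=="steel" else (((H<6)|(H>172))&(S>130)&(V>60))
    return m.astype(np.uint8)*255
def plate(im,c,kind,seed,z):
    """contour nearest seed -> origin xy, yaw, hole xy (plane z), size"""
    cs,hi=cv2.findContours(mask(im,kind),cv2.RETR_CCOMP,cv2.CHAIN_APPROX_NONE)
    best=min((i for i in range(len(cs)) if hi[0][i][3]<0 and cv2.contourArea(cs[i])>150),
      key=lambda i:np.hypot(*(cs[i].reshape(-1,2).mean(0)-seed)))
    W=cast(cs[best],c,z)
    ctr,(a,b),_=r=cv2.minAreaRect((W*1000).astype(np.float32))
    bp=cv2.boxPoints(r)/1000; ctr=np.array(ctr)/1000
    e=[bp[1]-bp[0],bp[2]-bp[1]]; u=max(e,key=np.linalg.norm); u=u/np.linalg.norm(u)
    hs=[cs[i] for i in range(len(cs)) if hi[0][i][3]==best]
    hpx=None;hw=None
    if hs:
        h=max(hs,key=cv2.contourArea); m=cv2.moments(h)
        hpx=np.array([m["m10"],m["m01"]])/m["m00"] if m["m00"] else h.reshape(-1,2).mean(0)
        hw=cast(hpx,c,z)[0]
        if (hw-ctr)@u<0:u=-u
    return dict(ctr=ctr,yaw=np.arctan2(u[1],u[0]),hole=hw,hpx=hpx,size=(max(a,b),min(a,b)),hdist=None if hw is None else (hw-ctr)@u)
def tri(p1,c1,p2,c2):
    o1,d1=rays(p1,c1);o2,d2=rays(p2,c2);d1=d1[0];d2=d2[0]
    t=np.linalg.lstsq(np.c_[d1,-d2],o2-o1,rcond=None)[0]
    a,b=o1+t[0]*d1,o2+t[1]*d2; return (a+b)/2,np.linalg.norm(a-b)
E
python3 - <<'E'
from h import *
T=np.load("top0.npz");S=np.load("side0.npz");np.set_printoptions(precision=4,suppress=True)
for n,k,s,s2,z in(("base","steel",(230,298),(266,229),.032),("cover","steel",(329,294),(284,288),.012),("fill","red",(432,276),(331,367),.012)):
    p=plate(T["im"],T,k,s,z);q=plate(S["im"],S,k,s2,z);print(n,p,"\n side",q["ctr"],q["yaw"],q["size"],q["hpx"])
    if p["hpx"] is not None and q["hpx"] is not None: print(tri(p["hpx"],T,q["hpx"],S))
    if p["hpx"] is not None:
        for D in(T,S):
            a=p if D is T else q
E
python3 -c "
from plant import sensors,eyes
print(eyes.calibration('wrist'))"
```

```text
base {'ctr': array([0.4805, 0.2971]), 'yaw': np.float32(0.2825941), 'hole': array([0.5103, 0.3059]), 'hpx': array([226.0738, 283.9262]), 'size': (107.90756225585938, 49.67587661743164), 'hdist': np.float64(0.031030479825215142)} 
 side [0.4818 0.2941] 0.28188926 (109.49345397949219, 54.36589431762695) [276.7642 223.4472]
(array([0.5107, 0.3063, 0.0295]), np.float64(0.00010444926532322501))
cover {'ctr': array([0.4815, 0.0359]), 'yaw': np.float32(0.039424486), 'hole': array([0.5123, 0.0367]), 'hpx': array([327.5, 281.5]), 'size': (114.04822540283203, 54.46055221557617), 'hdist': np.float64(0.030801796247209235)} 
 side [0.4824 0.0327] 0.042681675 (110.62374114990234, 53.774723052978516) [297.2322 282.9588]
(array([0.5127, 0.0366, 0.0094]), np.float64(0.00015270357988129792))
fill {'ctr': array([ 0.5236, -0.241 ]), 'yaw': np.float32(0.6142651), 'hole': array([ 0.5482, -0.2232]), 'hpx': array([423.2551, 265.7101]), 'size': (109.65186309814453, 51.69223403930664), 'hdist': np.float64(0.030323408959399188)} 
 side [ 0.5229 -0.2504] 0.618054 (115.730712890625, 56.15485763549805) [343.3105 356.3607]
(array([ 0.5496, -0.2247,  0.0042]), np.float64(0.00012565372870686464))
{'fov_y': 62.902521625088994, 'cx': 314.8851557972818, 'cy': 239.58688154243026, 'world_from_camera': array([[ 0.30688075,  0.90690025,  0.28871464,  0.11737518],
       [ 0.95174501, -0.29166234, -0.09546996,  0.61850531],
       [-0.00237454,  0.30408061, -0.95264334,  0.38382366],
       [ 0.        ,  0.        ,  0.        ,  1.        ]])}
```

```bash
cat >> h.py <<'E'
def pose(s):
    x,y=s["eef_rot"][:2]; a=2*np.arctan2(y,x)   # world yaw of tool x (tool down)
    return np.r_[s["tool_pos"],a-np.pi/2]       # last: yaw of tool y (closing line)
def plan(p,wps):
    """p,wps: x y z yaw_y ; prints normalised tool-frame rows, chained"""
    for w in wps:
        w=np.array(w,float); d=w-p; a=p[3]+np.pi/2
        ex=np.array([np.cos(a),np.sin(a)]); ey=np.array([np.cos(p[3]),np.sin(p[3])])
        t=(d[3]+np.pi)%(2*np.pi)-np.pi
        print(w,"row:",np.round([ex@d[:2]/.3,ey@d[:2]/.3,-d[2]/.3,-t/(2*np.pi)],4),"n>=%.1f"%max(np.linalg.norm(d[:3])/.0417,abs(t)/.125)); p=w
def shot(name):
    from plant import sensors,eyes
    c=eyes.calibration("wrist");im,d=eyes.snapshot("wrist")
    cv2.imwrite(f"pics/{name}.png",im[:,:,::-1]);np.savez(name+".npz",im=im,d=d,**c);return dict(c),im,d
E
python3 - <<'E'
from h import *; from plant import sensors
p=pose(sensors.get_state());print(p)
plan(p,[(.42,.33,.239,.1),(.48,.27,.239,-.2)])
E
```

```text
[0.19276301 0.59392141 0.23797839 1.25711743]
[0.42  0.33  0.239 0.1  ] row: [-0.9919 -0.6031 -0.0034  0.1842] n>=9.3
[ 0.48   0.27   0.239 -0.2  ] row: [-0.219   0.179  -0.      0.0477] n>=2.4
```

Emit:
send_rows:
  rows: "-0.99 -0.6 0 0.184;-0.99 -0.6 0 0.184;-0.99 -0.6 0 0.184;-0.99 -0.6 0 0.184;-0.99 -0.6 0 0.184;-0.99 -0.6 0 0.184;-0.99 -0.6 0 0.184;-0.99 -0.6 0 0.184;-0.99 -0.6 0 0.184;-0.99 -0.6 0 0.184"

```text
clock: 0.93
tool_pos: [0.4233, 0.3266, 0.2387]
eef_rot: [0.676, 0.737, -0.0, 0.002]
contact_force: [0.2, -0.5, 0.6]
opening: 1.003
finger_force: 0.0
```

Run:
```python
from h import *; from plant import sensors
c,im,d=shot("w1");s=sensors.get_state();print(pose(s),s["clock"],np.abs(s["qd"]).max())
```

```text
[0.42105315 0.32970482 0.23855106 0.09398918] 0.9833 0.08748412784691932
```

View pics/w1.png

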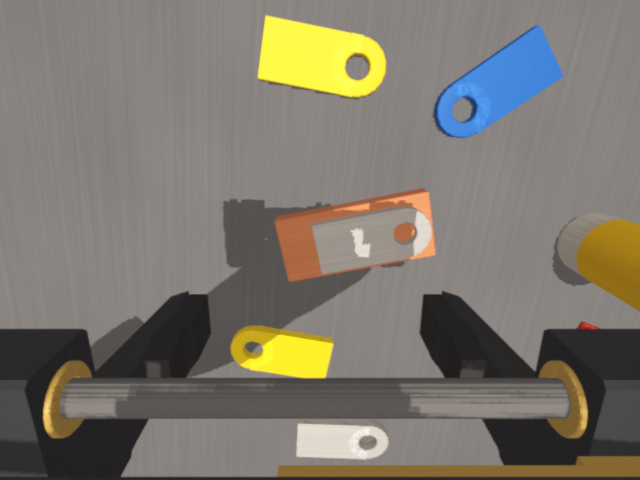

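The wrist view shows the base plate in shadow on the orange block, spanning about (312..431, 207..275) with its hole at (405,233). The cover is at (342,441). The can is on the right at (600,260).

Run:
```python
from h import *; from plant import sensors
p=pose(sensors.get_state())
plan(p,[(.50,.31,.239,-.05),(.53,.03,.239,-.7),(.53,-.21,.2,-.957),(.56,-.25,.2,-.957)])
```

```text
[ 0.5    0.31   0.239 -0.05 ] row: [-0.0901  0.2558 -0.0015  0.0229] n>=2.0
[ 0.53   0.03   0.239 -0.7  ] row: [-0.9272  0.1465 -0.      0.1035] n>=6.8
[ 0.53  -0.21   0.2   -0.957] row: [-0.6119  0.5154  0.13    0.0409] n>=5.8
[ 0.56  -0.25   0.2   -0.957] row: [ 0.005   0.1666 -0.     -0.    ] n>=1.2
```

Emit:
send_rows:
  rows: "-0.09 0.256 0 0.023;-0.09 0.256 0 0.023;-0.09 0.256 0 0.023;-0.09 0.256 0 0.023;-0.09 0.256 0 0.023"

```text
clock: 1.4
tool_pos: [0.4971, 0.3143, 0.2381]
eef_rot: [0.721, 0.693, -0.001, -0.001]
contact_force: [-0.1, 0.2, -0.1]
opening: 0.997
finger_force: 0.0
```

Run:
```python
from h import *; from plant import sensors
shot("w2");s=sensors.get_state();print(pose(s),s["clock"])
```

```text
[ 0.49671855  0.31439875  0.23823694 -0.03895919] 1.45
```

Emit:
send_rows:
  rows: "-0.927 0.146 0 0.103;-0.927 0.146 0 0.103;-0.927 0.146 0 0.103;-0.927 0.146 0 0.103;-0.927 0.146 0 0.103;-0.927 0.146 0 0.103;-0.927 0.146 0 0.103;-0.927 0.146 0 0.103"

```text
clock: 2.12
tool_pos: [0.5301, 0.0258, 0.2394]
eef_rot: [0.906, 0.422, -0.001, 0.002]
contact_force: [-0.0, 0.3, 0.0]
opening: 0.998
finger_force: 0.0
```

Emit:
send_rows:
  rows: "-0.612 0.515 0.13 0.041;-0.612 0.515 0.13 0.041;-0.612 0.515 0.13 0.041;-0.612 0.515 0.13 0.041;-0.612 0.515 0.13 0.041;-0.612 0.515 0.13 0.041;-0.612 0.515 0.13 0.041;-0.612 0.515 0.13 0.041"

```text
clock: 2.78
tool_pos: [0.532, -0.2074, 0.1993]
eef_rot: [0.952, 0.306, -0.0, -0.001]
contact_force: [0.6, 1.5, 0.6]
opening: 0.997
finger_force: 0.0
```

Run:
```python
from h import *; from plant import sensors
shot("w3");s=sensors.get_state();print(pose(s),s["clock"])
```

```text
[ 0.53266312 -0.20515385  0.19941171 -0.94656398] 2.8333
```

Emit:
send_rows:
  rows: "0 0.167 0 0;0 0.167 0 0;0 0.167 0 0;0 0.167 0 0"

```text
clock: 3.17
tool_pos: [0.5625, -0.2449, 0.1995]
eef_rot: [0.951, 0.308, 0.0, -0.001]
contact_force: [-0.8, 0.2, 0.3]
opening: 1.003
finger_force: 0.0
```

Run:
```python
from h import *; from plant import sensors
shot("w4");s=sensors.get_state();print(pose(s),s["clock"])
cv2.imwrite("pics/m.png",cv2.resize(np.vstack([np.hstack([cv2.imread(f"pics/w{i}.png") for i in r]) for r in((1,2),(3,4))]),(800,600)))
```

```text
[ 0.56206129 -0.24456944  0.19953931 -0.94476886] 3.2167
```

View pics/m.png

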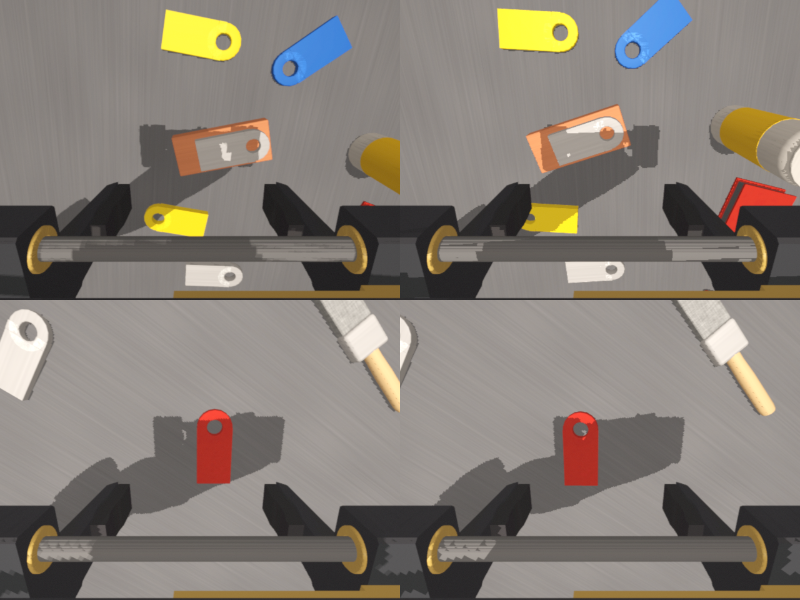

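The montage shows the base plate lit partly by sun on the block in views 1 and 2, so brightness alone won't segment it. In views 3 and 4 the red filler lies between the finger lines, with its rounded end up and the hole at about (342,202) full-scale in view 3. I'll segment by saturation plus depth height.

```bash
cat >> h.py <<'E'
def world(d,c):
    v,u=np.mgrid[:480,:640]; o,r=rays(np.stack([u,v],-1),c); return o+r.reshape(480,640,3)[...]*d[...,None]
def wplate(D,kind,near,ztop,rad=.09,tol=.005):
    """plate from one wrist/top frame: colour + height mask near a rough spot; edges cast onto plane ztop"""
    im,d=D["im"],D["d"]; P=world(d,D); h=cv2.cvtColor(im,cv2.COLOR_RGB2HSV); H,S=h[...,0],h[...,1]
    col=(S<75) if kind=="steel" else ((S>130)&((H<6)|(H>172)))
    m=(col&(np.abs(P[...,2]-ztop)<tol)&(np.hypot(P[...,0]-near[0],P[...,1]-near[1])<rad)).astype(np.uint8)
    n,l,st,_=cv2.connectedComponentsWithStats(m); k=1+st[1:,4].argmax(); m=(l==k).astype(np.uint8)
    cs,hi=cv2.findContours(m,cv2.RETR_CCOMP,cv2.CHAIN_APPROX_NONE)
    o=max((i for i in range(len(cs)) if hi[0][i][3]<0),key=lambda i:cv2.contourArea(cs[i]))
    W=cast(cs[o],D,ztop); r=cv2.minAreaRect((W*1000).astype(np.float32)); c=np.array(r[0])/1000
    b=cv2.boxPoints(r)/1000; u=max([b[1]-b[0],b[2]-b[1]],key=np.linalg.norm); u=u/np.linalg.norm(u)
    hs=max((i for i in range(len(cs)) if hi[0][i][3]==o),key=lambda i:cv2.contourArea(cs[i]))
    (hx,hy),hr=cv2.minEnclosingCircle(cs[hs]); mm=cv2.moments(cs[hs]); hp=np.array([mm["m10"],mm["m01"]])/mm["m00"]; hw=cast(hp,D,ztop)[0]
    if (hw-c)@u<0:u=-u
    cm=cv2.moments(cs[o]); cpx=np.array([cm["m10"],cm["m01"]])/cm["m00"]
    return dict(ctr=c,yaw=float(np.arctan2(u[1],u[0])),size=sorted(r[1]),hole=hw,hd=float((hw-c)@u),hpx=hp,cpx=cpx,zmed=float(np.median(P[...,2][m>0])))
E
python3 - <<'E'
from h import *;np.set_printoptions(precision=4,suppress=True)
L={i:np.load(f"w{i}.npz") for i in(1,2,3,4)}; T=np.load("top0.npz")
for k,near,z,pr in(("steel",(.4805,.297),.032,(1,2)),("red",(.5236,-.241),.012,(3,4))):
    R=[wplate(L[i],k,near,z) for i in pr]
    for r in R: print({a:(np.round(b,4)) for a,b in r.items()})
    print("tri outline",tri(R[0]["cpx"],L[pr[0]],R[1]["cpx"],L[pr[1]]),"hole",tri(R[0]["hpx"],L[pr[0]],R[1]["hpx"],L[pr[1]]))
E
```

```text
{'ctr': array([0.4806, 0.2976]), 'yaw': np.float64(0.2855), 'size': array([ 50.9254, 108.529 ]), 'hole': array([0.5092, 0.3064]), 'hd': np.float64(0.0299), 'hpx': array([404.3054, 232.6634]), 'cpx': array([370.8343, 238.7845]), 'zmed': np.float64(0.0318)}
{'ctr': array([0.4814, 0.297 ]), 'yaw': np.float64(0.2874), 'size': array([ 50.7778, 109.2785]), 'hole': array([0.5102, 0.3061]), 'hd': np.float64(0.0301), 'hpx': array([330.3618, 212.7631]), 'cpx': array([297.8875, 223.1391]), 'zmed': np.float64(0.0319)}
tri outline (array([0.4795, 0.2962, 0.0276]), np.float64(0.00020145494678639516)) hole (array([0.5103, 0.3052, 0.028 ]), np.float64(0.0001850835706593412))
{'ctr': array([ 0.5256, -0.2423]), 'yaw': np.float64(0.6229), 'size': array([ 49.2274, 109.8096]), 'hole': array([ 0.5501, -0.2242]), 'hd': np.float64(0.0304), 'hpx': array([342.9583, 203.322 ]), 'cpx': array([342.3483, 236.2625]), 'zmed': np.float64(0.0119)}
{'ctr': array([ 0.5251, -0.2422]), 'yaw': np.float64(0.6285), 'size': array([ 49.5533, 109.5261]), 'hole': array([ 0.5503, -0.2249]), 'hd': np.float64(0.0306), 'hpx': array([288.4433, 206.8303]), 'cpx': array([288.6914, 239.7518]), 'zmed': np.float64(0.0119)}
tri outline (array([ 0.5253, -0.2424,  0.01  ]), np.float64(0.00035771913865882357)) hole (array([ 0.5493, -0.2252,  0.0073]), np.float64(0.0002234601165791931))
```

Run:
```python
from h import *; from plant import sensors
p=pose(sensors.get_state())
plan(p,[(.5213,-.2452,.06,-.9453),(.5213,-.2452,.004,-.9453)])
```

```text
[ 0.5213 -0.2452  0.06   -0.9453] row: [-1.113e-01 -7.790e-02  4.651e-01  1.000e-04] n>=3.5
[ 0.5213 -0.2452  0.004  -0.9453] row: [ 0.      0.      0.1867 -0.    ] n>=1.3
```

Emit:
send_rows:
  rows: "-0.111 -0.078 0.465 0;-0.111 -0.078 0.465 0;-0.111 -0.078 0.465 0;-0.111 -0.078 0.465 0;-0.111 -0.078 0.465 0;-0.111 -0.078 0.465 0;-0.111 -0.078 0.465 0;-0.111 -0.078 0.465 0"

```text
clock: 3.88
tool_pos: [0.5234, -0.2482, 0.0622]
eef_rot: [0.952, 0.307, 0.002, 0.001]
contact_force: [1.0, 0.0, -0.2]
opening: 0.998
finger_force: 0.0
```

Run:
```python
from h import *; from plant import sensors
p=pose(sensors.get_state());print(p)
plan(p,[(.5213,-.2452,.004,-.9453)])
```

```text
[ 0.52341972 -0.24823876  0.06224878 -0.9470173 ]
[ 0.5213 -0.2452  0.004  -0.9453] row: [ 0.0002 -0.0123  0.1942 -0.0003] n>=1.4
```

Emit:
send_rows:
  rows: "0 -0.012 0.1 0;0 -0.012 0.17 0;0 -0.012 0.19 0;0 -0.012 0.19 0;0 -0.012 0.19 0;0 -0.012 0.19 0"

```text
clock: 4.38
tool_pos: [0.5203, -0.246, 0.0048]
eef_rot: [0.952, 0.306, 0.001, 0.001]
contact_force: [0.0, -0.5, 0.6]
opening: 1.002
finger_force: 0.0
```

Run:
```python
from h import *; from plant import sensors
p=pose(sensors.get_state());print(p)
plan(p,[(.5213,-.2452,.004,-.9453)])
```

```text
[ 0.52034678 -0.24603667  0.00476094 -0.94837948]
[ 0.5213 -0.2452  0.004  -0.9453] row: [ 0.0042 -0.0004  0.0025 -0.0005] n>=0.0
```

Emit:
send_rows:
  rows: "0.004 0 0 0;0.004 0 0 0;0.004 0 0 0;0.004 0 0 0;0.004 0 0 0;0.004 0 0 0;0.004 0 0 0;0.004 0 0 0"
  jaw: 1
  force: 40

```text
clock: 5.05
tool_pos: [0.5204, -0.245, 0.0033]
eef_rot: [0.952, 0.306, 0.0, 0.0]
contact_force: [1.1, -0.7, 1.0]
opening: 0.564
finger_force: 40.0
```

Run:
```python
from h import *; from plant import sensors
s=sensors.get_state();p=pose(s);print(p,s["opening"]*88,s["finger_force"])
u=np.array([np.cos(.2865),np.sin(.2865)]);g=np.array([.481,.2973])-.005*u;print(g)
plan(p,[(*p[:2],.12,-.9453),(.47,.0,.12,-1.2),(g[0],g[1],.12,.2865-np.pi/2)])
```

```text
[ 0.52040035 -0.24503197  0.00328961 -0.94852321] 49.60020233355029 39.99867796897888
[0.47620381 0.29588702]
[ 0.52040035 -0.24503197  0.12       -0.9453    ] row: [ 0.      0.     -0.389  -0.0005] n>=2.8
[ 0.47  0.    0.12 -1.2 ] row: [ 0.342  -0.7605 -0.      0.0405] n>=6.0
[ 0.47620381  0.29588702  0.12       -1.28429633] row: [ 0.3767 -0.9118 -0.      0.0134] n>=7.1
```

Emit:
send_rows:
  rows: "0 0 -0.1 0;0 0 -0.22 0;0 0 -0.32 0;0 0 -0.389 0;0 0 -0.389 0;0 0 -0.389 0"

```text
clock: 5.55
tool_pos: [0.52, -0.2443, 0.1198]
eef_rot: [0.952, 0.306, 0.0, -0.0]
contact_force: [-0.3, 0.2, -6.0]
opening: 0.559
finger_force: 40.0
```

Emit:
send_rows:
  rows: "0.342 -0.76 0 0.04;0.342 -0.76 0 0.04;0.342 -0.76 0 0.04;0.342 -0.76 0 0.04;0.342 -0.76 0 0.04;0.342 -0.76 0 0.04;0.342 -0.76 0 0.04;0.342 -0.76 0 0.04"

```text
clock: 6.22
tool_pos: [0.4682, 0.0043, 0.1178]
eef_rot: [0.982, 0.188, -0.003, -0.001]
contact_force: [0.4, -0.9, -5.6]
opening: 0.561
finger_force: 40.0
```

Emit:
send_rows:
  rows: "0.377 -0.91 0 0.013;0.377 -0.91 0 0.013;0.377 -0.91 0 0.013;0.377 -0.91 0 0.013;0.377 -0.91 0 0.013;0.377 -0.91 0 0.013;0.377 -0.91 0 0.013;0.377 -0.91 0 0.013;0.377 -0.91 0 0.013;0.377 -0.91 0 0.013"

```text
clock: 7.05
tool_pos: [0.4766, 0.2942, 0.1183]
eef_rot: [0.99, 0.144, -0.001, 0.001]
contact_force: [0.7, -0.9, -4.5]
opening: 0.56
finger_force: 40.0
```

Run:
```python
from h import *; from plant import sensors,eyes
shot("w5");im,d=eyes.snapshot("top");np.savez("top1.npz",im=im,d=d,**eyes.calibration("top"))
s=sensors.get_state();p=pose(s);print(p,s["opening"]*88,s["finger_force"],s["contact_force"],s["clock"])
cv2.imwrite("pics/m5.png",np.hstack([cv2.resize(cv2.imread("pics/w5.png"),(400,300)),cv2.resize(im[200:380,120:360,::-1],(400,300))]))
u=np.array([np.cos(.2865),np.sin(.2865)]);g=np.array([.481,.2973])-.0056*u;print(g)
plan(p,[(g[0],g[1],.055,.2865-np.pi/2)])
```

```text
[ 0.4771208   0.29281485  0.11909602 -1.28506472] 49.72840948738874 39.99744772911072 [ 0.06960332 -0.17625789 -4.7127953 ] 7.15
[0.47562826 0.29571746]
[ 0.47562826  0.29571746  0.055      -1.28429633] row: [-2.000e-03 -1.070e-02  2.137e-01 -1.000e-04] n>=1.5
```

View pics/m5.png

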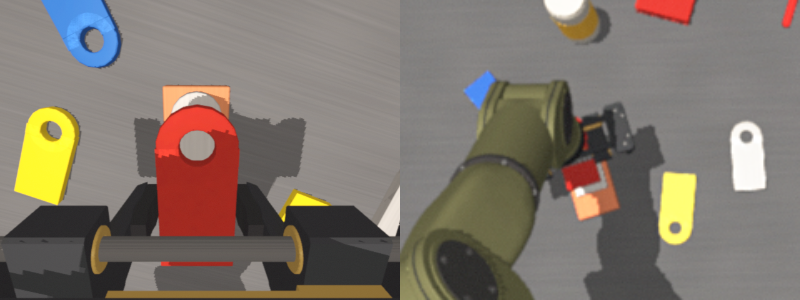

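The wrist view shows the red plate held flat, with its hole at about (314,232) full-scale. The base plate's rounded end shows just beyond it.

Run:
```python
from h import *
D=np.load("w5.npz");r=wplate(D,"red",(.49,.30),.128,tol=.006);print(r)
v=r["hole"]-np.array([.4771,.2928]);a=.2857;print(v@[np.cos(a),np.sin(a)],v@[-np.sin(a),np.cos(a)])
```

```text
{'ctr': array([0.49419907, 0.29930917]), 'yaw': 0.2921200394630432, 'size': [49.58592224121094, 84.96862030029297], 'hole': array([0.51223263, 0.30467512]), 'hd': 0.018814882077860272, 'hpx': array([314.98858129, 234.68293169]), 'cpx': array([314.86162295, 277.747975  ]), 'zmed': 0.1267924128071014}
0.037055268755746565 0.001492356238111633
```

Emit:
send_rows:
  rows: "-0.002 -0.011 0.1 0;-0.002 -0.011 0.18 0;-0.002 -0.011 0.214 0;-0.002 -0.011 0.214 0;-0.002 -0.011 0.214 0;-0.002 -0.011 0.214 0;-0.002 -0.011 0.214 0"

```text
clock: 7.73
tool_pos: [0.4766, 0.2987, 0.0571]
eef_rot: [0.99, 0.144, 0.001, -0.0]
contact_force: [-0.6, 0.5, -4.9]
opening: 0.562
finger_force: 40.0
```

Run:
```python
from h import *; from plant import sensors
shot("w6")
s=sensors.get_state();p=pose(s);print(p)
D=np.load("w6.npz");r=wplate(D,"red",(.49,.30),p[2]+.009,tol=.006);print(r)
u=np.array([np.cos(.2865),np.sin(.2865)]);print(r["hole"]-np.array([.481,.2973])-.03*u)
plan(p,[(.4756,.2957,.038,.2865-np.pi/2)])
```

```text
[ 0.47637972  0.29892559  0.05696404 -1.28173701]
{'ctr': array([0.49396921, 0.30381335]), 'yaw': 0.29393813014030457, 'size': [49.8615608215332, 85.65646362304688], 'hole': array([0.51204241, 0.30914558]), 'hd': 0.018842915849396312, 'hpx': array([314.86718431, 234.22619534]), 'cpx': array([314.83673538, 277.68580526]), 'zmed': 0.06559303778419699}
[0.00226524 0.00336768]
[ 0.4756      0.2957      0.038      -1.28429633] row: [-0.0056  0.0096  0.0632  0.0004] n>=0.5
```

Run:
```python
from h import *; from plant import sensors
p=pose(sensors.get_state());plan(p,[(.4748,.2956,.0395,p[3]-.004)])
```

```text
[ 0.4748      0.2956      0.0395     -1.28573701] row: [-0.0082  0.0091  0.0582  0.0006] n>=0.4
```

Emit:
send_rows:
  rows: "-0.008 0.009 0.02 0.001;-0.008 0.009 0.04 0.001;-0.008 0.009 0.058 0.001;-0.008 0.009 0.058 0.001;-0.008 0.009 0.058 0.001;-0.008 0.009 0.058 0.001"

```text
clock: 8.28
tool_pos: [0.474, 0.2955, 0.0382]
eef_rot: [0.99, 0.141, -0.0, 0.0]
contact_force: [0.1, -0.5, -4.8]
opening: 0.564
finger_force: 40.0
```

Run:
```python
from h import *; from plant import sensors
shot("w7")
s=sensors.get_state();p=pose(s);print(p,s["contact_force"])
D=np.load("w7.npz");r=wplate(D,"red",(.49,.30),p[2]+.009,tol=.006);print(r)
u=np.array([np.cos(.2865),np.sin(.2865)]);print(r["hole"]-np.array([.481,.2973])-.03*u)
plan(p,[(.4748,.2956,.035,p[3])])
```

```text
[ 0.47406687  0.29560458  0.0383611  -1.28763181] [ 0.32095749 -0.2509243  -4.92717462]
{'ctr': array([0.49150043, 0.30053384]), 'yaw': 0.2876932621002197, 'size': [49.764923095703125, 85.55887603759766], 'hole': array([0.50954609, 0.3057777 ]), 'hd': 0.018791901027144783, 'hpx': array([314.87478097, 234.36352608]), 'cpx': array([314.99807046, 277.78868495]), 'zmed': 0.04671598735814386}
[-2.31073781e-04 -2.03528234e-07]
[ 0.4748      0.2956      0.035      -1.28763181] row: [ 0.0023  0.0007  0.0112 -0.    ] n>=0.1
```

Aligned; lowering until contact.

Emit:
send_rows:
  rows: "0.001 0 0.004 0;0.001 0 0.008 0;0.001 0 0.01 0;0.001 0 0.01 0;0.001 0 0.01 0"

```text
clock: 8.75
tool_pos: [0.4743, 0.2957, 0.0354]
eef_rot: [0.99, 0.141, 0.0, -0.0]
contact_force: [0.5, -0.8, -3.5]
opening: 0.558
finger_force: 40.0
```

Emit:
send_rows:
  rows: "0 0 0.002 0;0 0 0.004 0;0 0 0.004 0;0 0 0.004 0"

```text
clock: 9.08
tool_pos: [0.4743, 0.2957, 0.0352]
eef_rot: [0.99, 0.141, 0.0, -0.0]
contact_force: [-2.9, -1.0, 6.6]
opening: 0.561
finger_force: 40.0
```

Emit:
send_rows:
  rows: "0 0 -0.002 0;0 0 -0.002 0;0 0 -0.002 0;0 0 -0.002 0;0 0 -0.002 0;0 0 -0.002 0"
  jaw: -1

```text
clock: 9.58
tool_pos: [0.4743, 0.2956, 0.0346]
eef_rot: [0.99, 0.141, 0.0, 0.0]
contact_force: [0.6, 1.0, 0.1]
opening: 0.988
finger_force: 0.0
```

Emit:
send_rows:
  rows: "0 0 -0.05 0;0 0 -0.1 0;0 0 -0.2 0;0 0 -0.3 0;0 0 -0.4 0;0 0 -0.4 0;0 0 -0.4 0"

```text
clock: 10.17
tool_pos: [0.475, 0.2961, 0.1561]
eef_rot: [0.99, 0.141, 0.002, -0.001]
contact_force: [-0.6, -0.6, -0.9]
opening: 1.001
finger_force: 0.0
```

Run:
```python
from h import *; from plant import sensors
shot("w8");s=sensors.get_state();p=pose(s);print(p,s["opening"],s["clock"])
D=np.load("w8.npz");r=wplate(D,"red",(.481,.297),.044);print(r)
plan(p,[(.49,.12,.2,-1.4),(.515,.037,.2,-1.53),(.515,.08,.2,-1.53)])
```

```text
[ 0.47395951  0.2958679   0.15472456 -1.28731033] 0.9978448142588371 10.2167
{'ctr': array([0.47915869, 0.29706177]), 'yaw': 0.2856264114379883, 'size': [49.57402038574219, 109.20469665527344], 'hole': array([0.50888124, 0.30562972]), 'hd': 0.030932441453079725, 'hpx': array([315.40003856, 183.71582803]), 'cpx': array([315.40879952, 226.37254329]), 'zmed': 0.043903786683616774}
[ 0.49  0.12  0.2  -1.4 ] row: [-0.1126  0.5778 -0.1509  0.0179] n>=4.4
[ 0.515  0.037  0.2   -1.53 ] row: [ 0.0351  0.2868 -0.      0.0207] n>=2.1
[ 0.515  0.08   0.2   -1.53 ] row: [ 0.0058 -0.1432 -0.     -0.    ] n>=1.0
```

Emit:
send_rows:
  rows: "-0.113 0.578 -0.15 0.018;-0.113 0.578 -0.15 0.018;-0.113 0.578 -0.15 0.018;-0.113 0.578 -0.15 0.018;-0.113 0.578 -0.15 0.018;-0.113 0.578 -0.15 0.018;-0.113 0.578 -0.15 0.018"

```text
clock: 10.8
tool_pos: [0.4894, 0.1192, 0.1987]
eef_rot: [0.996, 0.084, -0.001, -0.0]
contact_force: [-0.1, 0.6, -0.1]
opening: 1.003
finger_force: 0.0
```

Emit:
send_rows:
  rows: "0.035 0.144 0 0.021;0.035 0.144 0 0.021;0.035 0.144 0 0.021;0.035 0.144 0 0.021;0.035 0.144 0 0.021"

```text
clock: 11.22
tool_pos: [0.5068, 0.0814, 0.1987]
eef_rot: [1.0, 0.021, -0.001, -0.001]
contact_force: [0.3, -0.8, 0.2]
opening: 0.999
finger_force: 0.0
```

```bash
python3 -c "
from h import *
shot('w9')"
```

Emit:
send_rows:
  rows: "0 0.142 0 0;0 0.142 0 0;0 0.142 0 0;0 0.142 0 0;0 0.142 0 0"

```text
clock: 11.68
tool_pos: [0.5091, 0.0382, 0.1994]
eef_rot: [1.0, 0.02, -0.0, -0.001]
contact_force: [0.3, -0.1, -0.5]
opening: 0.997
finger_force: 0.0
```

Run:
```python
from h import *; from plant import sensors
shot("w10");s=sensors.get_state();p=pose(s);print(p,s["clock"])
A,B=np.load("w9.npz"),np.load("w10.npz")
R=[wplate(D,"steel",(.4815,.0359),.012) for D in(A,B)]
for r in R: print(r)
print(tri(R[0]["cpx"],A,R[1]["cpx"],B),tri(R[0]["hpx"],A,R[1]["hpx"],B))
c=(R[0]["ctr"]+R[1]["ctr"])/2;y=(R[0]["yaw"]+R[1]["yaw"])/2;g=c-.0055*np.array([np.cos(y),np.sin(y)]);print(c,y,g)
plan(p,[(*g,.06,y-np.pi/2)])
```

```text
[ 0.50916656  0.03811728  0.19947658 -1.52996882] 11.7333
{'ctr': array([0.48297192, 0.03482386]), 'yaw': 0.043618831783533096, 'size': [50.279075622558594, 109.69522094726562], 'hole': array([0.51344465, 0.03651672]), 'hd': 0.03051755586621524, 'hpx': array([366.93483453, 203.20709655]), 'cpx': array([365.80707726, 236.29340897]), 'zmed': 0.011940045486086848}
{'ctr': array([0.48309091, 0.03468747]), 'yaw': 0.04298508167266846, 'size': [49.927764892578125, 109.00626373291016], 'hole': array([0.51335534, 0.03604526]), 'hd': 0.030294820461337656, 'hpx': array([317.45482546, 203.96919918]), 'cpx': array([317.48454174, 236.69470277]), 'zmed': 0.011935285715704569}
(array([0.48289688, 0.03464952, 0.00980428]), np.float64(0.00013077561528942647)) (array([0.51260182, 0.03599268, 0.00839419]), np.float64(0.0001082309244586166))
[0.48303142 0.03475566] 0.04330195672810078 [0.47753657 0.03451758]
[ 0.47753657  0.03451758  0.06       -1.52749437] row: [-1.058e-01  7.700e-03  4.649e-01 -4.000e-04] n>=3.4
```

Emit:
send_rows:
  rows: "-0.106 0.008 0.465 0;-0.106 0.008 0.465 0;-0.106 0.008 0.465 0;-0.106 0.008 0.465 0;-0.106 0.008 0.465 0;-0.106 0.008 0.465 0;-0.106 0.008 0.465 0;-0.106 0.008 0.465 0"

```text
clock: 12.4
tool_pos: [0.4794, 0.0331, 0.0616]
eef_rot: [1.0, 0.019, 0.002, 0.0]
contact_force: [0.8, -0.4, 0.1]
opening: 1.0
finger_force: 0.0
```

Run:
```python
from h import *; from plant import sensors
p=pose(sensors.get_state());print(p)
plan(p,[(.4775,.0345,.004,-1.5275)])
```

```text
[ 0.47937098  0.03306284  0.06161938 -1.53181992]
[ 0.4775  0.0345  0.004  -1.5275] row: [-0.006  -0.005   0.1921 -0.0007] n>=1.4
```

Emit:
send_rows:
  rows: "-0.006 -0.005 0.1 -0.001;-0.006 -0.005 0.17 -0.001;-0.006 -0.005 0.19 -0.001;-0.006 -0.005 0.19 -0.001;-0.006 -0.005 0.19 -0.001;-0.006 -0.005 0.19 -0.001"

```text
clock: 12.9
tool_pos: [0.4767, 0.0341, 0.0044]
eef_rot: [1.0, 0.022, 0.001, 0.0]
contact_force: [-0.3, -0.1, -0.6]
opening: 1.0
finger_force: 0.0
```

Emit:
send_rows:
  rows: "0 0 0 0;0 0 0 0;0 0 0 0;0 0 0 0;0 0 0 0;0 0 0 0;0 0 0 0;0 0 0 0"
  jaw: 1
  force: 40

```text
clock: 13.57
tool_pos: [0.4758, 0.0342, 0.0033]
eef_rot: [1.0, 0.022, -0.0, -0.0]
contact_force: [-0.4, -0.6, 1.0]
opening: 0.557
finger_force: 40.0
```

Run:
```python
from h import *; from plant import sensors
s=sensors.get_state();p=pose(s);print(p,s["opening"]*88,s["finger_force"],s["contact_force"])
u=np.array([np.cos(.0433),np.sin(.0433)]);o=(np.array([.48303,.03476])-p[:2])@u;print(o)
u=np.array([np.cos(.2862),np.sin(.2862)]);g=np.array([.480,.2972])-o*u;print(g)
plan(p,[(*p[:2],.14,p[3]),(*g,.14,.2862-np.pi/2)])
```

```text
[ 0.47578749  0.03415472  0.00325123 -1.52637429] 48.98720359742711 40.00023543834686 [-0.39403627 -0.62071549  1.00882635]
0.007261920256190861
[0.47303347 0.2951499 ]
[ 0.47578749  0.03415472  0.14       -1.52637429] row: [ 0.      0.     -0.4558 -0.    ] n>=3.3
[ 0.47303347  0.2951499   0.14       -1.28459633] row: [ 0.0295 -0.8695 -0.     -0.0385] n>=6.3
```

Emit:
send_rows:
  rows: "0 0 -0.1 0;0 0 -0.22 0;0 0 -0.34 0;0 0 -0.456 0;0 0 -0.456 0;0 0 -0.456 0;0 0 -0.456 0"

```text
clock: 14.15
tool_pos: [0.475, 0.0347, 0.1391]
eef_rot: [1.0, 0.023, -0.001, -0.0]
contact_force: [0.5, 0.4, -4.0]
opening: 0.558
finger_force: 40.0
```

Emit:
send_rows:
  rows: "0.03 -0.87 0 -0.038;0.03 -0.87 0 -0.038;0.03 -0.87 0 -0.038;0.03 -0.87 0 -0.038;0.03 -0.87 0 -0.038;0.03 -0.87 0 -0.038;0.03 -0.87 0 -0.038;0.03 -0.87 0 -0.038;0.03 -0.87 0 -0.038;0.03 -0.87 0 -0.038"

```text
clock: 14.98
tool_pos: [0.4726, 0.2931, 0.1386]
eef_rot: [0.99, 0.14, -0.001, 0.001]
contact_force: [0.9, -0.1, -3.1]
opening: 0.563
finger_force: 40.0
```

Run:
```python
from h import *; from plant import sensors
s=sensors.get_state();p=pose(s);print(p,s["opening"]*88,s["finger_force"],s["contact_force"],s["clock"])
plan(p,[(.473,.2951,.067,.2862-np.pi/2)])
```

```text
[ 0.47260801  0.29306443  0.13860277 -1.28987666] 49.527133805295065 39.99884247779846 [ 0.90055829 -0.10008161 -3.07234675] 14.9833
[ 0.473       0.2951      0.067      -1.28459633] row: [ 0.0031 -0.0062  0.2387 -0.0008] n>=1.7
```

Emit:
send_rows:
  rows: "0.003 -0.006 0.1 -0.001;0.003 -0.006 0.18 -0.001;0.003 -0.006 0.239 -0.001;0.003 -0.006 0.239 -0.001;0.003 -0.006 0.239 -0.001;0.003 -0.006 0.239 -0.001;0.003 -0.006 0.239 -0.001"

```text
clock: 15.57
tool_pos: [0.4747, 0.2968, 0.0696]
eef_rot: [0.99, 0.144, 0.001, -0.0]
contact_force: [0.7, 0.5, -3.3]
opening: 0.562
finger_force: 40.0
```

Run:
```python
from h import *; from plant import sensors
shot("w11");s=sensors.get_state();p=pose(s);print(p,s["contact_force"])
D=np.load("w11.npz");r=wplate(D,"steel",(.49,.30),p[2]+.009,tol=.006);print(r)
u=np.array([np.cos(.2862),np.sin(.2862)]);print("hole err",r["hole"]-np.array([.480,.2972])-.03*u)
plan(p,[(.473,.2951,.050,.2862-np.pi/2)])
```

```text
[ 0.47453433  0.29714524  0.06956403 -1.28214529] [ 0.53585656  0.9531886  -3.23224792]
{'ctr': array([0.48674243, 0.3029852 ]), 'yaw': 0.7162120938301086, 'size': [73.294921875, 91.39390563964844], 'hole': array([0.51151233, 0.30764231]), 'hd': 0.021741430067441607, 'hpx': array([314.7214695 , 230.56258847]), 'cpx': array([314.55577031, 276.85949834]), 'zmed': 0.07813103636438534}
hole err [0.00273263 0.00197304]
[ 0.473       0.2951      0.05       -1.28459633] row: [-0.0068  0.0051  0.0652  0.0004] n>=0.5
```

View pics/w11.png

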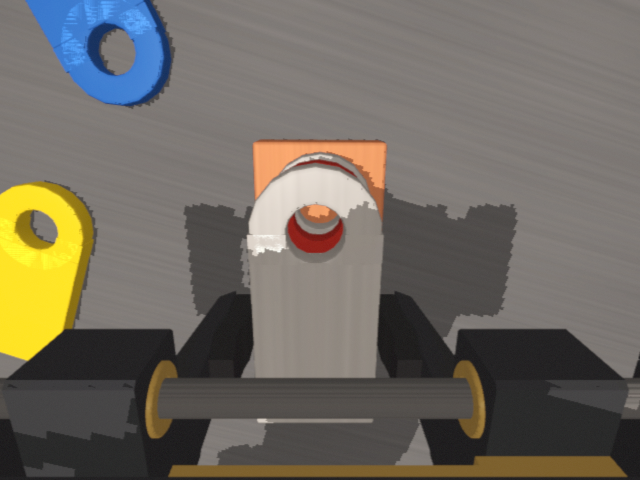

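The cover is held square over the pile with its hole at (315,230). Through it the red and steel hole rims and the orange block show concentrically.

Run:
```python
from h import *; from plant import sensors
p=pose(sensors.get_state());plan(p,[(p[0]-.0015,p[1]-.0019,.0515,p[3]-.003)])
```

```text
[ 0.47303433  0.29524524  0.0515     -1.28514529] row: [-0.0066  0.0046  0.0602  0.0005] n>=0.4
```

Emit:
send_rows:
  rows: "-0.007 0.005 0.02 0;-0.007 0.005 0.04 0;-0.007 0.005 0.06 0;-0.007 0.005 0.06 0;-0.007 0.005 0.06 0;-0.007 0.005 0.06 0"

```text
clock: 16.12
tool_pos: [0.4721, 0.2952, 0.0502]
eef_rot: [0.99, 0.144, -0.0, 0.0]
contact_force: [0.2, 1.2, -2.8]
opening: 0.558
finger_force: 40.0
```

Run:
```python
from h import *; from plant import sensors
shot("w12");s=sensors.get_state();p=pose(s);print(p,s["contact_force"])
D=np.load("w12.npz");r=wplate(D,"steel",(.49,.30),p[2]+.009,tol=.004);print(r)
u=np.array([np.cos(.2862),np.sin(.2862)]);print("hole err",r["hole"]-np.array([.4805,.2972])-.03*u)
plan(p,[(p[0],p[1],.0475,p[3])])
```

```text
[ 0.47214456  0.29520042  0.05035191 -1.28138281] [ 1.20468992 -0.00421502 -3.13567906]
{'ctr': array([0.48565717, 0.29692548]), 'yaw': -0.12893915176391602, 'size': [71.8017349243164, 91.2223892211914], 'hole': array([0.50856639, 0.30604876]), 'hd': 0.021545956079774005, 'hpx': array([314.54555384, 231.54825238]), 'cpx': array([314.55372317, 276.65377413]), 'zmed': 0.058716438763029996}
hole err [-0.00071332  0.00037949]
[ 0.47214456  0.29520042  0.0475     -1.28138281] row: [ 0.      0.      0.0095 -0.    ] n>=0.1
```

Emit:
send_rows:
  rows: "0.002 -0.001 0.004 0;0.002 -0.001 0.007 0;0.002 -0.001 0.009 0;0.002 -0.001 0.009 0;0.002 -0.001 0.009 0"

```text
clock: 16.58
tool_pos: [0.4725, 0.2957, 0.0476]
eef_rot: [0.99, 0.144, 0.0, -0.0]
contact_force: [0.3, -0.1, -3.0]
opening: 0.56
finger_force: 40.0
```

Emit:
send_rows:
  rows: "0 0 0.002 0;0 0 0.004 0;0 0 0.004 0;0 0 0.004 0"

```text
clock: 16.92
tool_pos: [0.4726, 0.2957, 0.0473]
eef_rot: [0.99, 0.144, 0.0, -0.0]
contact_force: [-1.7, -0.2, 5.3]
opening: 0.563
finger_force: 40.0
```

Contact. Release and retreat.

Emit:
send_rows:
  rows: "0 0 -0.002 0;0 0 -0.002 0;0 0 -0.002 0;0 0 -0.002 0;0 0 -0.002 0;0 0 -0.002 0"
  jaw: -1

```text
clock: 17.42
tool_pos: [0.4726, 0.2956, 0.047]
eef_rot: [0.99, 0.144, 0.0, 0.0]
contact_force: [0.9, -0.6, -0.0]
opening: 0.984
finger_force: 0.0
```

Emit:
send_rows:
  rows: "0 0 -0.05 0;0 0 -0.1 0;0 0 -0.2 0;0 0 -0.3 0;0 0 -0.4 0;0 0 -0.45 0;0 0 -0.45 0;0 0 -0.45 0"

```text
clock: 18.08
tool_pos: [0.4726, 0.296, 0.1824]
eef_rot: [0.99, 0.144, 0.001, -0.0]
contact_force: [-0.1, -0.2, 0.2]
opening: 1.0
finger_force: 0.0
```

Run:
```python
from h import *; from plant import sensors,eyes
shot("w13");s=sensors.get_state();print(pose(s),s["clock"])
D=np.load("w13.npz");print(wplate(D,"steel",(.481,.297),.056))
im,_=eyes.snapshot("side")
a=cv2.imread("pics/w13.png");cv2.imwrite("pics/m13.png",np.hstack([cv2.resize(a,(400,300)),cv2.resize(im[175:265,210:330,::-1],(400,300))]))
```

```text
[ 0.47191186  0.29580844  0.18143514 -1.28095566] 18.1333
{'ctr': array([0.47919934, 0.29765253]), 'yaw': 0.2893504202365875, 'size': [49.70329666137695, 109.28157043457031], 'hole': array([0.50835677, 0.30641456]), 'hd': 0.030445407999451182, 'hpx': array([315.13265522, 176.90485272]), 'cpx': array([315.22033184, 217.62501975]), 'zmed': 0.05590375987392904}
```

View pics/m13.png

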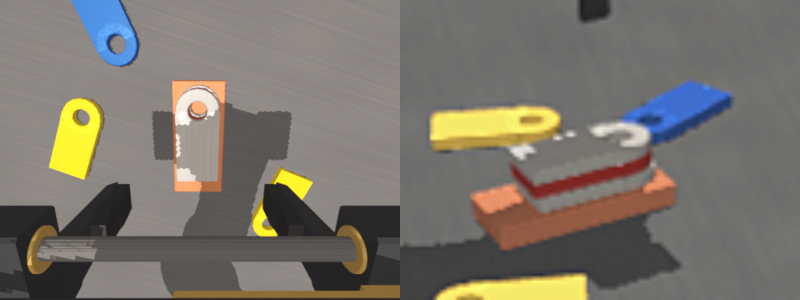

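The pictures show the stack flush with its holes in line at (197,107). In the side crop the three layers lie flat on the block, and the measured offset from the base plate is about 2 mm.

```bash
python3 -c "
from plant import finish_job
print(finish_job())"
```

```text
the job is handed in; nothing more can be done
None
```

The lug is built and handed in at about 18 s: filler and cover lie flat on the base plate, each about 2 mm off it by camera (limit 6 mm), set down gently; the judge's verdict was not returned.

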